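# Shift a gated gear lever across and forward into third

### The job

The gear-shift unit on the bench is up for its gate check, and its lever was left somewhere in the left leg of the H-shaped gate. With the fingertips push the lever into the middle channel, across to the right, and then forward (away from you) until it is fully home in the third slot, the far right one with three dots, and leave it there. Only push it, gently: do not take the knob between the fingers, do not drop into the fourth slot (near right, four dots) on the way, and do not shift the unit or disturb the things lying round it.

Things in the scene. Friction and masses are not known exactly. Their poses are not given: they have to be found in the camera images.
- shifter: gear-shift unit: ribbed aluminium housing, 112 x 88 mm, on a dark steel plate 170 x 130 mm with rubber feet, standing loose on the bench, 5 kg. Origin: centre of the underside; x forward (away from the robot at zero yaw), y to the left. The lever pivots about a point on the z axis, 28 mm above the origin. On the near side, below 70 mm, a small crank turns with the lever.
- gate (a point): centre of the H-shaped opening in the steel gate plate (116 x 92 mm) on top of the unit, 104 mm above the bench (screw heads to 108 mm); axes as the unit's. Two legs along x, 15 mm wide, at y = +14 and -14 mm, from x = -24 to +24 mm, joined only by a channel along y, 16 mm wide, at x = 0. Black dots mark the slots: far left 1, near left 2, far right 3, near right 4.
- third_slot (a point): where the 10 mm lever shaft passes the gate plate when it is home in the third slot (far right, three dots): at (19, -14) mm from the gate's centre, at the plate's top
- knob: black ball knob on the lever, 36 mm across; origin: the ball's centre, 155 mm from the pivot, z along the lever. With fore = f and across = a it lies in the unit's frame at (155 sin f, -155 sin a cos f, 28 + 155 cos a cos f) mm. An 18 mm thick metal ferrule reaches 26 mm below its centre, then the 10 mm shaft; else nothing within 65 mm below it.
- fore (a joint): lever angle fore and aft, rad: 0 = in line with the cross channel, positive = forward. The slot ends stop it at about +0.25 and -0.25. In the cross channel it has about 0.035 of play either way, and only there can it go across. Friction holds it anywhere; it takes about 2 N at the knob to move it.
- across (a joint): lever angle sideways, rad: about -0.19 in the left leg, about +0.19 in the right leg (play 0.03 either way), positive = to the unit's right (-y). Same friction, about 2 N at the knob.
- ring_gauge_1: steel ring gauge, 46 mm across, 14 mm tall, standing to the left of the unit; loose, a bystander; origin at the centre of its underside
- setting_master: stepped steel setting master, 30 mm across, 43 mm tall, standing to the left of the unit; loose, a bystander; origin at the centre of its underside
- plug_gauge: plug gauge with a six-sided handle, 98 mm long along its y, 16 mm tall, lying to the right of the unit; loose, a bystander; origin at the centre of its underside
- loupe: black folding loupe, 44 x 30 x 14 mm, lying in front of the unit; loose, a bystander; origin at the centre of its underside
- caliper: vernier caliper, 240 mm long along its y, 79 mm wide, 8 mm thick, lying farther to the right; loose, a bystander; origin at the centre of its underside
- oil_bottle: yellow oil bottle with a red spout, 36 mm across, 98 mm tall, standing behind the work to the left; loose, a bystander; origin at the centre of its underside
There are look-alikes about, which are no part of the job. There is more than one size of the shifter; the one meant has the size given above.

How it is judged:
By the outcome, as a careful person would: the job done as asked, in the order asked, and still so for the second after the job is handed in, with the robot touching nothing.
It also fails if it takes over 46 s, if anything falls off the work surface, if the arm or the gripper's body presses on something with over 40 N, if the wrist force passes 120 N, or if a joint passes its speed limit or range.

### The arm

A 7-joint arm with a two-finger parallel gripper is mounted at the origin on a cart in front of the work surface, level with it; the furniture and walls round the work are solid. World frame = base frame: x ahead of the robot, y to its left, z up, the work surface at z = 0. Lengths are in m, angles in degrees, forces in N, time in s.
With the tool pointing down it reaches from about 0.35 to 0.9 m from the base axis. Payload 8.1 kg.
Tool frame: the origin (TCP) lies on the front face of the gripper's body, between the roots of the fingers; the fingertips stand 73 mm ahead of it and the grasp point (between the pads) lies 54 mm ahead of it (ctrl.grip_depth is the distance from the TCP to the grasp point, in m); z points along the fingers, y is the line along which they close (so a half turn about z gives the same grasp; the last joint's range is limited). The gripper opens to 85 mm and grips with 20 to 120 N. Pads are 22 mm wide; open, the fingers measure 114 mm over their backs; the gripper's body (76 mm by 85 mm) begins 54 mm behind the grasp point. The pads swing forward as they close: fully open they stand 13 mm farther back than shut.
Start: joints at [-71.425, 24.895, 1.432, 90.138, -0.665, 64.973, -4.303], TCP at [0.259, 0.569, 0.304] pointing down, gripper open.
Joint ranges: [-149.89, 149.89], [-25.12, 119.58], [-72.63, 75.52], [4.76, 147.25], [-75.54, 255.54], [6.69, 114.76], [-157.13, 157.13]. Speed limits (degrees/s): [127.2, 127.2, 172.46, 172.46, 180, 180, 180].

### API

Orientations are given as a 3x3 rotation matrix whose columns are the frame's x, y, z axes.
In Python, from rig import ctrl gives the robot as it stands.
- The arm moves only by the tool carry_out, never from a script. Its argument "steps" is a list that holds one entry, the list of rows, each a list of 7 numbers: the opening in per cent of the stroke, from 0 (shut) to 100 (fully open), then the shift along the world's x, y, z in mm, then the turn, a rotation vector about the world's x, y, z in degrees. A call has 1 to 10 rows; each row is the pose to reach, as a shift and turn from the pose commanded when the call began; what a row does not reach only later rows make up. A row lasts 1/10 s, in which the tool goes at most 50 mm and 8.59 degrees, less where a joint would pass 70% of its speed; a pose out of reach is approached as far as the arm can. A call with a gripper value outside its range is refused whole. The fingers move at their own pace and stop on an object; the grip force is fixed at half the most. Time passes only in rows, so rows that repeat a pose let the fingers close. It gives the time, the measured TCP pose, the force, the opening and the grip force at its end, in the units of the state.
- ctrl.state(): the state, without advancing time (a new reading comes with each control period).
- ctrl.grab_frame(name): name is "scene" or "top" or "wrist"; returns a dict with "color" (384x512x3 uint8, red, green, blue), "fx", "fy", "cx", "cy" (pixels), "pose" (4x4, takes a point from camera to world coordinates); the wrist camera has in their place "hand_eye" (4x4, takes a point from camera to tool coordinates, whose origin is the TCP and whose axes are the flange's). Camera axes: x right, y down, z forward; pixel columns grow to the right and rows downward; lengths in m; the calibration is good to about 2 mm. A picture is of the moment at which its call begins: read the wrist's pose just before it. There is no depth.
- ctrl.close_job(): hands the job in; it is judged then, once.
The state is a dict: "time_s": time; "joints": joint angles; "qd": joint speeds; "joint_efforts": joint torques, N m; "eef_pos": TCP position; "eef_rot": TCP orientation; "wrist_force": force on the tool from outside, world axes, zero at the start; "wrist_torque": the same for the moment, N m; "gripper_width": opening from 0.0 (shut) to 1.0 (fully open); "gripper_force": force on a finger pad.
Only numpy, scipy, OpenCV 4.12 (cv2) and the standard library are available. Lean on these libraries where they do the work, as an engineer would, in place of code of your own. Each camera call takes 0.05 s, during which the arm holds its last target. There are 200 camera calls.

## Working session

There is one attempt and no reset: what is moved stays moved. The work goes in short steps, Python scripts to look and compute and a tool call to move; the robot and the scene stay as the last step left them, time stands still between calls to the robot, and variables do not carry over. Pictures are saved under pics/ and viewed, at most 10 in all, crops included, and the job is handed in when it is done.

Besides the shell and the picture viewer there is one more tool, called after "Request:" in YAML: its name, and indented under it one key for each argument. carry_out: Moves the arm, as the interface text tells. Its arguments: {"type":"object","properties":{"steps":{"type":"array","items":{"type":"array","items":{"type":"array","items":{"type":"number"}}}}},"required":["steps"]}

```bash
mkdir -p pics
cat > h.py <<'E'
import numpy as np, cv2
from rig import ctrl
def grab(n, f):
    d=ctrl.grab_frame(n); cv2.imwrite('pics/'+f,d['color'][:,:,::-1]); 
    np.savez('pics/'+f+'.npz',**{k:np.array(v) for k,v in d.items()}); return d
def load(f): return dict(np.load('pics/'+f+'.npz'))
def ray(d,u,v):
    P=d['pose']; r=P[:3,:3]@np.array([(u-d['cx'])/d['fx'],(v-d['cy'])/d['fy'],1.]); return P[:3,3],r/np.linalg.norm(r)
def onz(d,u,v,z):
    o,r=ray(d,u,v); return o+r*(z-o[2])/r[2]
def tri(a,b):
    (o1,r1),(o2,r2)=a,b
    A=np.stack([r1,-r2],1); s=np.linalg.lstsq(A,o2-o1,rcond=None)[0]
    p,q=o1+s[0]*r1,o2+s[1]*r2; return (p+q)/2,np.linalg.norm(p-q)
def proj(d,p):
    c=np.linalg.inv(d['pose'])@np.append(p,1); return d['fx']*c[0]/c[2]+d['cx'],d['fy']*c[1]/c[2]+d['cy']
E
python3 - <<'E'
from h import *
a=grab('scene','s0.png'); b=grab('top','t0.png')
c=np.hstack([a['color'],b['color']])[:,:,::-1]
print(a['pose'],b['pose'],a['fx'],b['fx'])
print(ctrl.state())
E
```

```text
[[ 0.64651904 -0.5355109   0.54336103 -0.04602964]
 [-0.76285911 -0.44661881  0.46752285 -0.59377749]
 [-0.00768833 -0.71677033 -0.69726693  0.94036577]
 [ 0.          0.          0.          1.        ]] [[-0.00357064 -0.98153857  0.191231    0.29250058]
 [-0.99996356  0.00498759  0.00692882 -0.06879982]
 [-0.00775469 -0.19119929 -0.9815206   1.5438671 ]
 [ 0.          0.          0.          1.        ]] 406.5002675132082 497.5256696181516
{'time_s': 0.1, 'joints': array([-71.42531407,  24.93083802,   1.43311737,  90.1820734 ,
        -0.66202819,  64.97452327,  -4.30137791]), 'qd': array([-0.003167  , -0.06806099, -0.02941755, -0.0817593 , -0.00126733,
        0.02814472,  0.04466511]), 'joint_efforts': array([ 2.93526435e-03, -6.71762037e+01,  1.02808032e+00, -3.16911077e+01,
        1.56968232e-02,  7.23667326e-03, -3.35101184e-06]), 'eef_pos': array([0.25864719, 0.56859594, 0.30323469]), 'eef_rot': array([[-9.10275303e-01,  4.14003276e-01, -4.01021554e-04],
       [ 4.14003430e-01,  9.10274359e-01, -1.32326838e-03],
       [-1.82797807e-04, -1.37056282e-03, -9.99999044e-01]]), 'wrist_force': array([-0.69210317,  0.05445739, -0.00282593]), 'wrist_torque': array([ 0.00174794,  0.04317145, -0.0191332 ]), 'gripper_force': 0.0, 'gripper_width': 0.9990036769507024}
```

View pics/s0.png

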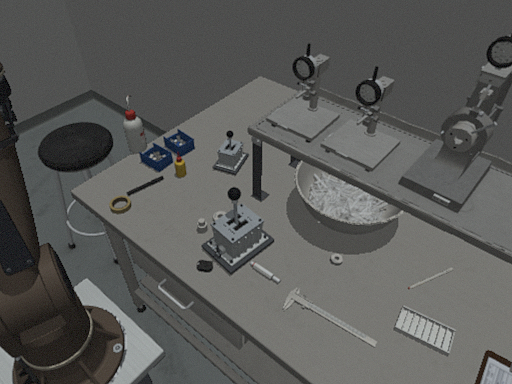

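View pics/t0.png

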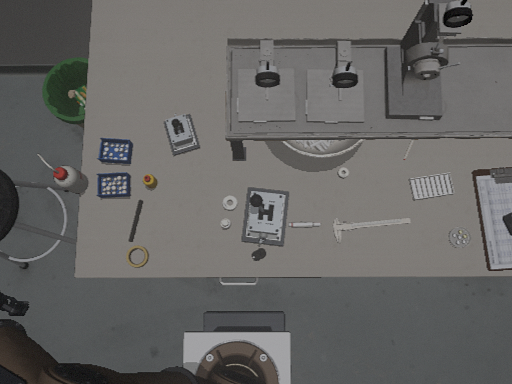

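Two shifter units are visible: a larger one at top (265,216) / scene (238,235) and a smaller one at top (182,134) / scene (232,155). The larger one fits, because the gauges, loupe and plug gauge lie round it. I'll confirm its size in an enlarged crop.

Run:
```python
from h import *
a=load('s0.png');b=load('t0.png')
A=cv2.resize(a['color'][175:285,185:295],(400,400),interpolation=3)
B=cv2.resize(b['color'][170:270,215:315],(400,400),interpolation=3)
cv2.imwrite('pics/crop0.png',np.hstack([A,B])[:,:,::-1])
```

```text
(no output)
```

View pics/crop0.png

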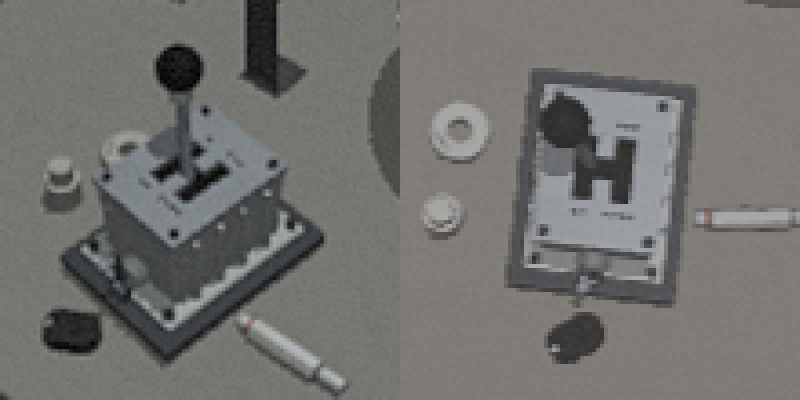

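The crop shows the large unit. The knob is at scene (234.5,193.7) and top (256,200), and the lever leans far-left, towards slot 1. The H centre is at about top (265.7,212.7). The dots read 1 far left, 2 near left, 3 far right and 4 near right, so yaw is only a few degrees.

Run:
```python
from h import *
a=load('s0.png');b=load('t0.png')
T=lambda u,v:(215+(u-400)/4-.4,170+v/4-.4); S=lambda u,v:(185+u/3.636-.4,175+v/3.636-.4)
def dark(d,x0,y0,x1,y1,th):
    g=cv2.cvtColor(d['color'],cv2.COLOR_RGB2GRAY)[y0:y1,x0:x1]
    n,l,s,c=cv2.connectedComponentsWithStats((g<th).astype(np.uint8))
    for i in range(1,n):
        if s[i,4]>40: print(s[i],c[i]+[x0,y0])
print('knob top');dark(b,245,190,270,212,45); print('knob scene');dark(a,222,182,248,204,45)
k,e=tri(ray(a,*S(180,68)),ray(b,*T(565,121))); print('knob',k,e)
B=[onz(b,*T(*p),.016) for p in [(532,68),(695,88),(673,304),(506,287)]]
for i in range(4): print('base',B[i].round(3),np.linalg.norm(B[i]-B[i-1]).round(3))
print('basecentre',np.mean(B,0), 'yaw',[np.degrees(np.arctan2(*(p-q)[[1,0]])) for p,q in[(B[0],B[3]),(B[1],B[2])]],
 [np.degrees(np.arctan2(-(p-q)[0],(p-q)[1])) for p,q in[(B[0],B[1]),(B[3],B[2])]])
Hc=[onz(b,*T(*p),.104) for p in [(583,138),(633,140),(623,205),(572,199)]]
print('H',np.round(Hc,4).tolist())
for f,p in[('H top',(603,171))]: print(f,onz(b,*T(*p),.104))
sc=[(557,96),(662,106),(648,242),(540,236)]
Q=[onz(b,*T(*p),.106) for p in sc];print('screws',np.round(Q,4).tolist(),np.mean(Q,0))
sc=[(205,111),(276,163),(173,233),(104,177)]
Q=[onz(a,*S(*p),.106) for p in sc];print('screws scene',np.round(Q,4).tolist(),np.mean(Q,0))
```

```text
knob top
knob scene
[  6   6  12  12 123] [233.76422764 193.47154472]
knob [ 0.51919355 -0.06078213  0.18205722] 0.0030214926453830246
base [ 0.59  -0.035  0.016] 0.172
base [ 0.574 -0.162  0.016] 0.128
base [ 0.406 -0.143  0.016] 0.169
base [ 0.42  -0.015  0.016] 0.128
basecentre [ 0.49740936 -0.0889139   0.016     ] yaw [np.float64(-6.695098215892001), np.float64(-6.651184581199287)] [np.float64(-7.4116669194254365), np.float64(-6.034162132181116)]
H [[0.5208, -0.0745, 0.104], [0.5191, -0.111, 0.104], [0.4713, -0.1033, 0.104], [0.4759, -0.0662, 0.104]]
H top [ 0.49633158 -0.08891136  0.104     ]
screws [[0.5517, -0.0555, 0.106], [0.5439, -0.1325, 0.106], [0.4441, -0.121, 0.106], [0.4488, -0.0429, 0.106]] [ 0.49712706 -0.08799521  0.106     ]
screws scene [[0.551, -0.0535, 0.106], [0.5442, -0.1307, 0.106], [0.4435, -0.1162, 0.106], [0.4504, -0.0404, 0.106]] [ 0.4972541  -0.08522549  0.106     ]
```

Unit centre is (0.497,-0.088), yaw -6.7°, and the base measures 170 x 128 mm, so this is the right size. The knob sits at (19,30) mm in the unit frame, giving fore about +0.12 and across about -0.19. Its height of 182 mm is close to the expected 179 mm. I'll shut the fingers and move to just beyond the knob.

Request:
carry_out:
  steps:
    - [[0,21,-44,0,0,0,1.8],[0,42,-88,0,0,0,3.6],[0,63,-132,0,0,0,5.4],[0,84,-176,0,0,0,7.2],[0,105,-220,0,0,0,9],[0,126,-264,0,0,0,10.8],[0,147,-308,0,0,0,12.6],[0,168,-352,0,0,0,14.4],[0,189,-396,0,0,0,16.2],[0,210,-440,0,0,0,17.7]]

```text
time_s: 1.1
eef_pos: [0.4691, 0.127, 0.3039]
eef_rot: [[-0.993, 0.116, -0.0], [0.116, 0.993, 0.0], [0.0, 0.0, -1.0]]
wrist_force: [0.6, 0.2, 0.5]
gripper_width: 0.001
gripper_force: 0.0
```

Request:
carry_out:
  steps:
    - [[0,21,-42,0,0,0,0],[0,42,-84,0,0,0,0],[0,63,-126,0,0,0,0],[0,80,-160,0,0,0,0],[0,96,-192,0,0,0,0],[0,96,-192,0,0,0,0],[0,96,-192,0,0,0,0]]

```text
time_s: 1.8
eef_pos: [0.5646, -0.0638, 0.3034]
eef_rot: [[-0.993, 0.12, -0.001], [0.12, 0.993, -0.0], [0.001, -0.0, -1.0]]
wrist_force: [-0.2, 1.6, 0.2]
gripper_width: -0.004
gripper_force: 0.0
```

Run:
```python
from h import *
s=ctrl.state(); print(s['time_s'],s['eef_pos'],s['eef_rot'].round(3).tolist(),s['wrist_force'],s['gripper_width'])
a=grab('scene','s1.png'); b=grab('wrist','w1.png'); print(b['hand_eye'].round(3))
cv2.imwrite('pics/c1.png',np.hstack([cv2.resize(a['color'][80:290,130:340],(400,400),interpolation=3),cv2.resize(b['color'],(400,300))])[:,:,::-1] if 0 else np.vstack([np.hstack([cv2.resize(a['color'][80:290,130:340],(384,384),interpolation=3),cv2.resize(b['color'],(416,384))])])[:,:,::-1])
```

```text
1.8 [ 0.56455929 -0.06376868  0.30335048] [[-0.993, 0.12, -0.001], [0.12, 0.993, -0.0], [0.001, -0.0, -1.0]] [-0.17598717  1.55140433  0.19978044] -0.004187597001449528
[[-0.002 -0.964 -0.266  0.067]
 [ 1.    -0.002 -0.001 -0.   ]
 [ 0.001 -0.266  0.964 -0.071]
 [ 0.     0.     0.     1.   ]]
```

View pics/c1.png

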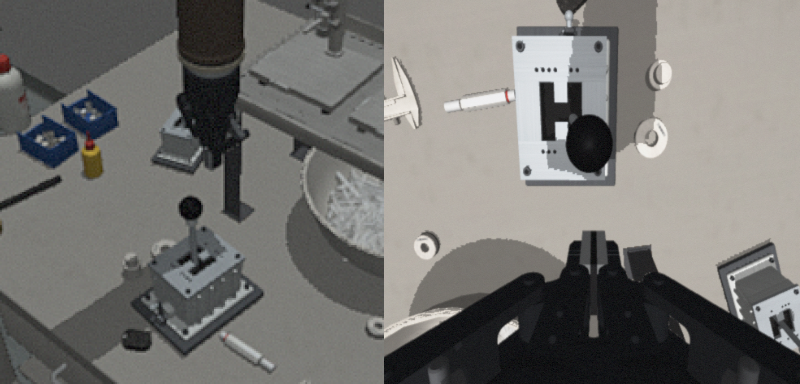

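The scene crop shows the shut fingertips just beyond and above the knob. The wrist picture shows the knob at (589,143), the gate screws at about (520,45), (599,45), (527,172) and (611,170), and three dots at (547,152), which is the far right slot. I'll refine the pose from the wrist view.

```bash
cat >> h.py <<'E'
C=np.array([.497,-.088,0])
def wpose(d,s):
    T=np.eye(4);T[:3,:3]=s['eef_rot'];T[:3,3]=s['eef_pos'];d['pose']=T@d['hand_eye'];return d
def unit(p,c=C,yaw=-6.7):
    y=np.radians(yaw);R=np.array([[np.cos(y),-np.sin(y),0],[np.sin(y),np.cos(y),0],[0,0,1]]);return R.T@(np.array(p)-c)*1000
E
python3 - <<'E'
from h import *
s=ctrl.state(); w=wpose(load('w1.png'),s); b=load('t0.png'); a=load('s0.png')
W=lambda x,y:((x-384)*512/416,y)
Q=[onz(w,*W(*p),.106) for p in [(520,45),(599,45),(611,170),(527,172)]]
print(np.round(Q,4).tolist(),np.mean(Q,0), 'yaw',[np.degrees(np.arctan2(*(Q[i]-Q[j])[[1,0]])) for i,j in((3,0),(2,1))])
g=cv2.cvtColor(w['color'],cv2.COLOR_RGB2GRAY)
m=(g<40).astype(np.uint8); m[:, :215]=0; m[185:]=0; m[:110]=0
m=cv2.morphologyEx(m,cv2.MORPH_OPEN,np.ones((21,21)))
n,l,st,c=cv2.connectedComponentsWithStats(m); print(st[1:],c[1:])
for o in[(b,256.0,199.9),(a,233.9,193.5)]:
    k,e=tri(ray(w,*W(589,143)),ray(*o)); print('knob',k,e,unit(k))
t=proj(w,s['eef_pos']+s['eef_rot']@[0,0,.073]); print('tip pred',t)
E
```

```text
[[0.4414, -0.1192, 0.106], [0.4505, -0.043, 0.106], [0.5515, -0.0415, 0.106], [0.5425, -0.1315, 0.106]] [ 0.4964764  -0.08379849  0.106     ] yaw [np.float64(-6.951562667808547), np.float64(0.871141829613228)]
[[ 227  116   53   55 2425]] [[252.44783505 142.56494845]]
knob [ 0.51651201 -0.0607871   0.19946079] 0.0033153939518259772 [ 16.20380336  29.30353726 199.4607898 ]
knob [ 0.51746483 -0.05977487  0.18156028] 0.00027656808513983 [ 17.0320223   30.42001903 181.56027611]
tip pred (np.float64(258.31731438193157), np.float64(247.26654464271274))
```

Knob is at about (17,30) mm in the unit frame and the finger at (64,32). Descending on the far side, then approaching slowly.

Request:
carry_out:
  steps:
    - [[0,0,-1,-20,0,0,0],[0,0,-2,-45,0,0,0],[0,0,-2,-67,0,0,0],[0,0,-2,-67,0,0,0],[0,-5,-1.4,-67,0,0,0],[0,-10,-0.8,-67,0,0,0],[0,-14,-0.3,-67,0,0,0],[0,-17,0,-67,0,0,0],[0,-20,0.3,-67,0,0,0],[0,-22,0.6,-67,0,0,0]]

```text
time_s: 2.9
eef_pos: [0.5432, -0.0625, 0.2376]
eef_rot: [[-0.993, 0.118, 0.002], [0.118, 0.993, 0.0], [-0.002, 0.0, -1.0]]
wrist_force: [2.2, 0.4, 2.1]
gripper_width: 0.001
gripper_force: 1.1
```

Request:
carry_out:
  steps:
    - [[0,-1.5,0.2,0,0,0,0],[0,-3,0.4,0,0,0,0],[0,-4.5,0.5,0,0,0,0],[0,-6,0.7,0,0,0,0],[0,-7,0.8,0,0,0,0],[0,-8,0.9,0,0,0,0],[0,-8,0.9,0,0,0,0]]

```text
time_s: 3.6
eef_pos: [0.5346, -0.0616, 0.2369]
eef_rot: [[-0.993, 0.118, -0.0], [0.118, 0.993, 0.0], [0.0, 0.0, -1.0]]
wrist_force: [2.3, 0.4, 1.6]
gripper_width: -0.002
gripper_force: 0.9
```

```bash
cat >> h.py <<'E'
def look(i):
    s=ctrl.state(); print('t',s['time_s'],'tip',unit(s['eef_pos']).round(1),'F',s['wrist_force'].round(1))
    a=grab('scene',f's{i}.png'); b=grab('wrist',f'w{i}.png'); wpose(b,s)
    cv2.imwrite(f'pics/c{i}.png',np.hstack([cv2.resize(a['color'][140:270,170:300],(384,384),interpolation=3),cv2.resize(b['color'],(416,384))])[:,:,::-1])
    np.savez(f'pics/w{i}.png.npz',**b)
E
python3 -c "
from h import *
look(2)"
```

```text
t 3.6 tip [ 34.3  30.6 236.9] F [2.3 0.4 1.6]
```

View pics/c2.png

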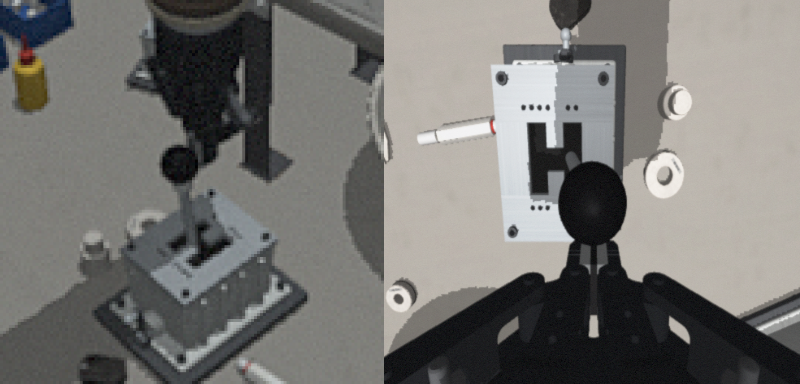

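The fingertips now touch the far side of the knob (force about 2 N, knob at wrist crop (592,202)), and the lever is moving back. I'll measure fore.

```bash
cat >> h.py <<'E'
def knob(i,x,y,sx=None,sy=None):
    w=load(f'w{i}.png'); W=((x-384)*512/416,y)
    print('wrist@.182',unit(onz(w,*W,.182)).round(1))
    if sx: 
        a=load(f's{i}.png'); S=(170+sx*130/384-.3,140+sy*130/384-.3)
        k,e=tri(ray(w,*W),ray(a,*S)); print('tri',unit(k).round(1),round(e*1000,1))
E
python3 -c "
from h import *
knob(2,592.5,202,180,164)"
```

```text
wrist@.182 [  5.1  30.  182. ]
tri [  4.7  29.9 183.7] 0.4
```

Request:
carry_out:
  steps:
    - [[0,-1.5,0.2,0,0,0,0],[0,-3,0.4,0,0,0,0],[0,-4.5,0.5,0,0,0,0],[0,-4.5,0.5,0,0,0,0],[0,0,0,0,0,0,0],[0,15,-1.8,0,0,0,0],[0,18,20,0,0,0,0],[0,21,43,0,0,0,0],[0,-5,46,0,0,0,0],[0,-29,49,0,0,0,0]]

```text
time_s: 4.7
eef_pos: [0.505, -0.0118, 0.2362]
eef_rot: [[-0.993, 0.116, -0.002], [0.116, 0.993, -0.0], [0.002, -0.001, -1.0]]
wrist_force: [-0.7, 0.0, 0.0]
gripper_width: 0.003
gripper_force: 0.0
```

```bash
python3 -c "
from h import *
look(3)"
```

```text
t 4.7 tip [ -1.   76.7 236.2] F [-0.7  0.   0. ]
```

View pics/c3.png

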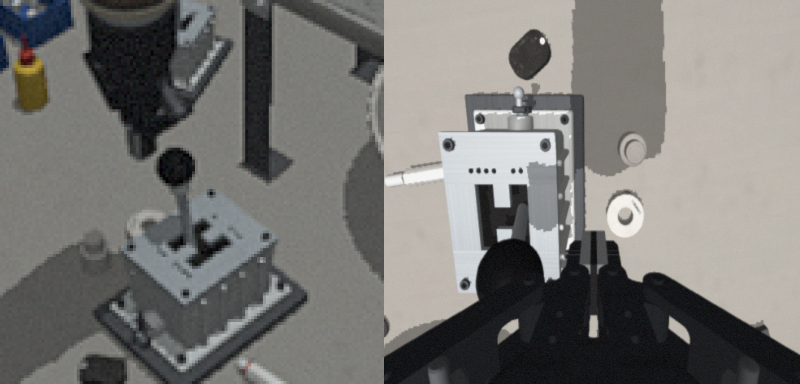

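The knob is at wrist crop (510,278) and scene crop (176,167), with the finger clear to its left. I'll check fore against the gate screws in the same picture.

```bash
python3 -c "
from h import *
knob(3,510,278,176,167)
w=load('w3.png');W=lambda x,y:((x-384)*512/416,y)
print([unit(onz(w,*W(*p),.106)).round(1).tolist() for p in [(448,145),(545,145),(464,284)]])
"
```

```text
wrist@.182 [  5.   30.3 182. ]
tri [  2.6  31.  182.6] 3.6
[[-45.8, -38.3, 106.0], [-45.7, 38.2, 106.0], [54.4, -39.4, 106.0]]
```

```bash
python3 -c "
from h import *
s=ctrl.state();print(s['time_s'],unit(s['eef_pos']))"
```

```text
4.8 [ -3.22770835  75.92823261 236.25042162]
```

Request:
carry_out:
  steps:
    - [[0,0,0,0,0,0,0],[0,-0.5,-4,0,0,0,0],[0,-1,-8,0,0,0,0],[0,-1.3,-11,0,0,0,0],[0,-1.7,-14,0,0,0,0],[0,-2,-17,0,0,0,0],[0,-2.4,-20,0,0,0,0],[0,-2.7,-23,0,0,0,0],[0,-3.1,-26,0,0,0,0],[0,-3.1,-26,0,0,0,0]]

```text
time_s: 5.8
eef_pos: [0.5026, -0.0391, 0.237]
eef_rot: [[-0.993, 0.118, 0.0], [0.118, 0.993, -0.0], [-0.0, -0.0, -1.0]]
wrist_force: [0.6, 0.6, 0.7]
gripper_width: 0.001
gripper_force: 0.4
```

```bash
python3 -c "
from h import *
look(4)"
```

```text
t 5.8 tip [-2.00e-01  4.92e+01  2.37e+02] F [0.6 0.6 0.7]
```

View pics/c4.png

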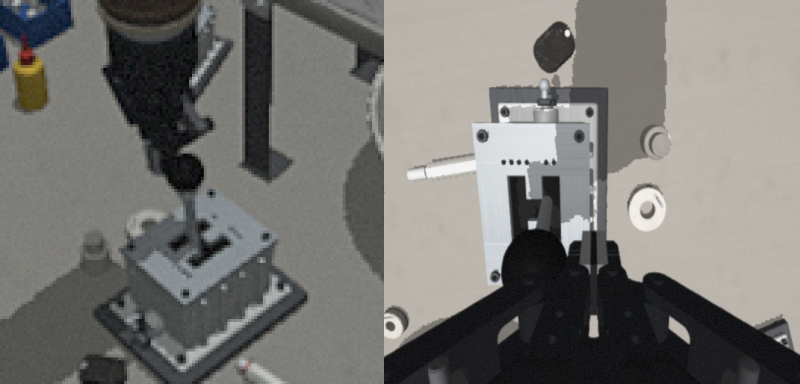

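The knob is at wrist crop (533,262), touching the finger on its left, and the wrist force is still small. Measuring again before going on.

```bash
python3 -c "
from h import *
knob(4,533,264,185.5,173)
w=load('w4.png');W=lambda x,y:((x-384)*512/416,y)
print([unit(onz(w,*W(*p),.106)).round(1).tolist() for p in [(482,135),(578,135),(495,276)]])
"
```

```text
wrist@.182 [ -0.6  15.8 182. ]
tri [ -1.2  16.5 185.2] 2.0
[[-51.1, -38.3, 106.0], [-50.8, 37.0, 106.0], [49.4, -38.9, 106.0]]
```

Knob is at about (0,16) mm, so it's crossing the channel. Continuing 46 mm to the right.

Request:
carry_out:
  steps:
    - [[0,-0.4,-3.5,0,0,0,0],[0,-0.8,-7,0,0,0,0],[0,-1.2,-10.5,0,0,0,0],[0,-1.6,-14,0,0,0,0],[0,-2.1,-17.5,0,0,0,0],[0,-2.5,-21,0,0,0,0],[0,-2.9,-24.5,0,0,0,0],[0,-3.3,-28,0,0,0,0],[0,-3.7,-31.5,0,0,0,0],[0,-4,-34,0,0,0,0]]

```text
time_s: 6.9
eef_pos: [0.4986, -0.073, 0.2369]
eef_rot: [[-0.993, 0.118, -0.0], [0.118, 0.993, -0.0], [0.0, -0.0, -1.0]]
wrist_force: [0.3, 1.8, 2.2]
gripper_width: -0.002
gripper_force: 0.9
```

Request:
carry_out:
  steps:
    - [[0,-0.3,-2.5,0,0,0,0],[0,-0.6,-5,0,0,0,0],[0,-0.9,-7.5,0,0,0,0],[0,-1.2,-10,0,0,0,0],[0,-1.4,-12,0,0,0,0],[0,-1.4,-12,0,0,0,0]]

```text
time_s: 7.5
eef_pos: [0.4971, -0.085, 0.2368]
eef_rot: [[-0.993, 0.118, -0.0], [0.118, 0.993, -0.0], [0.0, -0.0, -1.0]]
wrist_force: [-0.1, 1.0, -1.0]
gripper_width: 0.002
gripper_force: 0.2
```

```bash
python3 -c "
from h import *
look(5)"
```

```text
t 7.5 tip [ -0.3   3.  236.8] F [-0.1  1.  -1. ]
```

View pics/c5.png

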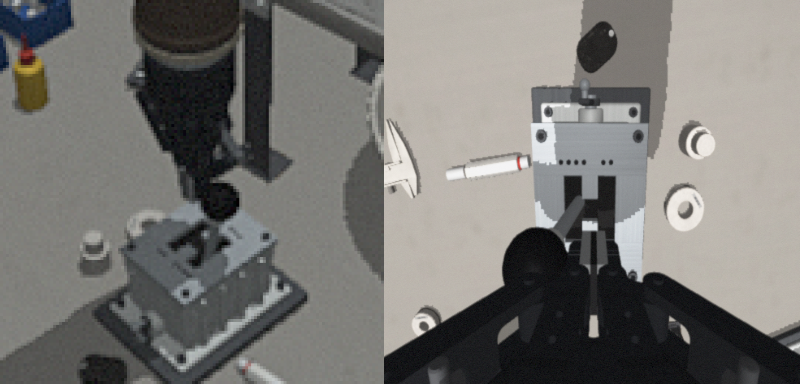

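The knob is at wrist crop (534,263), in line with the right leg. Withdrawing left and going round to the near side.

Request:
carry_out:
  steps:
    - [[0,1,8,0,0,0,0],[0,2.3,20,0,0,0,0],[0,-12,22,0,0,0,0],[0,-29,24,0,0,0,0],[0,-45,25,0,0,0,0],[0,-47,10,0,0,0,0],[0,-49,-8,0,0,0,0],[0,-51.5,-27,0,0,0,0],[0,-51.5,-27,0,0,0,0],[0,-51.5,-27,0,0,0,0]]

```text
time_s: 8.6
eef_pos: [0.4459, -0.1107, 0.2369]
eef_rot: [[-0.993, 0.118, 0.0], [0.118, 0.993, 0.0], [-0.0, 0.0, -1.0]]
wrist_force: [-0.4, -0.0, -0.2]
gripper_width: -0.001
gripper_force: 0.0
```

```bash
python3 -c "
from h import *
knob(5,534,263,220,200)
look(6)"
```

```text
wrist@.182 [ -1.4 -29.7 182. ]
tri [ -1.8 -29.1 185.4] 2.5
t 8.6 tip [-48.1 -28.5 236.9] F [-0.4 -0.  -0.2]
```

View pics/c6.png

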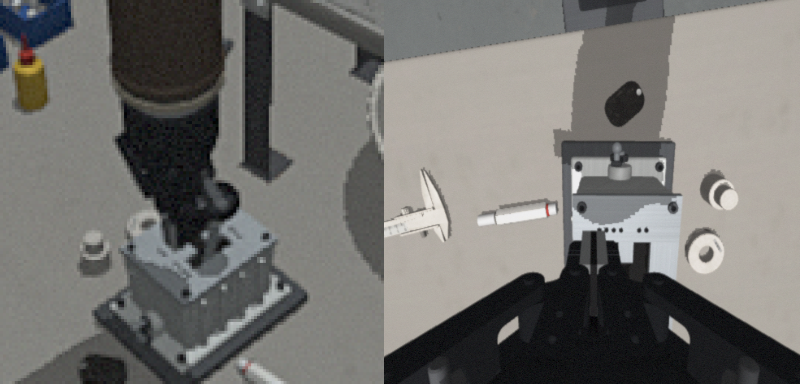

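Finger is behind the knob at (-48,-28.5), unobstructed. Pushing forward, with contact expected at about 18 mm and home at about 57 mm of travel.

Request:
carry_out:
  steps:
    - [[0,5,-0.6,0,0,0,0],[0,10,-1.2,0,0,0,0],[0,14,-1.6,0,0,0,0],[0,17,-2,0,0,0,0],[0,20,-2.3,0,0,0,0],[0,23,-2.7,0,0,0,0],[0,26,-3.1,0,0,0,0],[0,29,-3.4,0,0,0,0],[0,32,-3.8,0,0,0,0],[0,35,-4.1,0,0,0,0]]

```text
time_s: 9.7
eef_pos: [0.4809, -0.1158, 0.2369]
eef_rot: [[-0.993, 0.118, -0.0], [0.118, 0.993, 0.0], [0.0, -0.0, -1.0]]
wrist_force: [-2.2, 0.1, 1.9]
gripper_width: 0.001
gripper_force: 0.9
```

Request:
carry_out:
  steps:
    - [[0,3,-0.4,0,0,0,0],[0,6,-0.7,0,0,0,0],[0,9,-1.1,0,0,0,0],[0,12,-1.4,0,0,0,0],[0,14.5,-1.7,0,0,0,0],[0,17,-2,0,0,0,0],[0,17,-2,0,0,0,0]]

```text
time_s: 10.4
eef_pos: [0.498, -0.1176, 0.2368]
eef_rot: [[-0.993, 0.118, -0.0], [0.118, 0.993, 0.0], [0.0, -0.0, -1.0]]
wrist_force: [-1.0, 1.1, -2.1]
gripper_width: 0.001
gripper_force: 0.7
```

Request:
carry_out:
  steps:
    - [[0,1,-0.1,0,0,0,0],[0,2,-0.2,0,0,0,0],[0,2,-0.2,0,0,0,0]]

```text
time_s: 10.7
eef_pos: [0.4998, -0.1178, 0.2369]
eef_rot: [[-0.993, 0.118, 0.0], [0.118, 0.993, 0.0], [-0.0, 0.0, -1.0]]
wrist_force: [-0.8, 0.8, -1.9]
gripper_width: -0.0
gripper_force: 0.8
```

Request:
carry_out:
  steps:
    - [[0,1,-0.1,0,0,0,0],[0,1,-0.1,0,0,0,0]]

```text
time_s: 10.9
eef_pos: [0.5008, -0.118, 0.2369]
eef_rot: [[-0.993, 0.118, 0.0], [0.118, 0.993, 0.0], [-0.0, 0.0, -1.0]]
wrist_force: [-1.4, -0.6, -2.0]
gripper_width: -0.002
gripper_force: 0.9
```

Request:
carry_out:
  steps:
    - [[0,1,-0.1,0,0,0,0],[0,1,-0.1,0,0,0,0]]

```text
time_s: 11.1
eef_pos: [0.5017, -0.1181, 0.2369]
eef_rot: [[-0.993, 0.118, -0.0], [0.118, 0.993, 0.0], [0.0, 0.0, -1.0]]
wrist_force: [-2.5, 0.5, 0.0]
gripper_width: -0.0
gripper_force: 1.0
```

Request:
carry_out:
  steps:
    - [[0,1,-0.1,0,0,0,0],[0,1,-0.1,0,0,0,0]]

```text
time_s: 11.3
eef_pos: [0.5025, -0.1182, 0.2368]
eef_rot: [[-0.993, 0.118, -0.001], [0.118, 0.993, 0.0], [0.001, 0.0, -1.0]]
wrist_force: [-3.6, 0.1, -0.0]
gripper_width: -0.002
gripper_force: 1.8
```

Request:
carry_out:
  steps:
    - [[0,1,-0.1,0,0,0,0],[0,1,-0.1,0,0,0,0]]

```text
time_s: 11.5
eef_pos: [0.5031, -0.1182, 0.2367]
eef_rot: [[-0.993, 0.118, -0.002], [0.118, 0.993, 0.0], [0.002, 0.0, -1.0]]
wrist_force: [-4.8, 0.5, -0.3]
gripper_width: -0.001
gripper_force: 2.8
```

Request:
carry_out:
  steps:
    - [[0,1,-0.1,0,0,0,0],[0,1,-0.1,0,0,0,0]]

```text
time_s: 11.7
eef_pos: [0.5036, -0.1183, 0.2366]
eef_rot: [[-0.993, 0.118, -0.003], [0.118, 0.993, 0.001], [0.003, 0.0, -1.0]]
wrist_force: [-7.4, 0.3, 2.6]
gripper_width: 0.0
gripper_force: 3.9
```

Force is climbing steadily against the stop: 7 N with the tip at x of about 10 mm, where home was expected at about 9 mm. The lever is home, so I'm backing off, rising clear and checking.

Request:
carry_out:
  steps:
    - [[0,-3,0.4,0,0,0,0],[0,-15,1.8,0,0,0,0],[0,-35,4,0,0,0,0],[0,-60,7,10,0,0,0],[0,-80,9,45,0,0,0],[0,-90,30,80,0,0,0],[0,-95,70,110,0,0,0],[0,-95,110,130,0,0,0],[0,-95,110,130,0,0,0],[0,-95,110,130,0,0,0]]

```text
time_s: 12.7
eef_pos: [0.4098, -0.0079, 0.3675]
eef_rot: [[-0.993, 0.115, 0.003], [0.115, 0.993, 0.0], [-0.003, 0.001, -1.0]]
wrist_force: [-0.8, -0.9, 0.2]
gripper_width: -0.0
gripper_force: 0.0
```

Run:
```python
from h import *
look(7); t=grab('top','t7.png'); a=load('s7.png')
cv2.imwrite('pics/c7.png',np.hstack([cv2.resize(d['color'][v:v+110,u:u+110],(400,400),interpolation=3) for d,u,v in((a,185,175),(t,215,170))])[:,:,::-1])
```

```text
t 12.7 tip [-95.9  69.4 367.5] F [-0.8 -0.9  0.2]
```

View pics/c7.png

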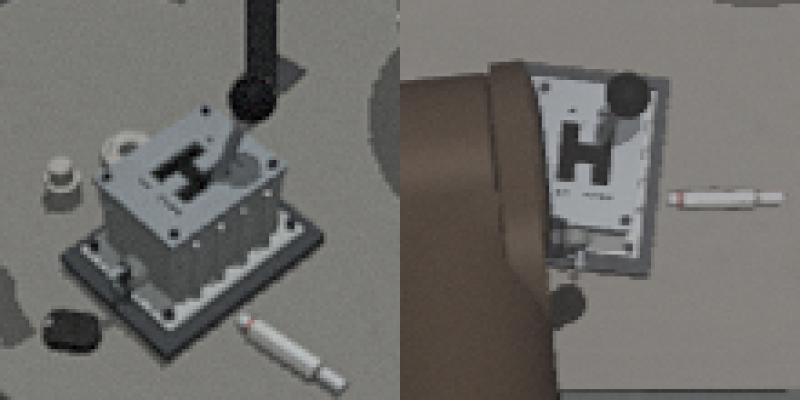

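The knob is at scene crop (253,98) and top crop (628,95), with the lever leaning into the far right slot. The screws and base corners sit at the same pixels as before, and the neighbours are undisturbed. One numeric check before handing in.

Run:
```python
from h import *
a=load('s7.png');t=load('t7.png'); q=110/400
k,e=tri(ray(a,185+253*q-.4,175+98*q-.4),ray(t,215+228*q-.4,170+95*q-.4))
u=unit(k);print(u,e,'fore',np.arcsin(u[0]/155),'across',np.arctan2(-u[1],u[2]-28))
d=cv2.absdiff(load('s0.png')['color'],a['color']).max(2)[215:285,185:295]; print('changed px',(d>60).sum())
```

```text
[ 37.47365307 -28.32657215 180.42594457] 0.0028035129598747424 fore 0.24418491886551347 across 0.18374216341304273
changed px 29
```

```bash
python3 -c "
from rig import ctrl
print(ctrl.close_job())"
```

```text
the job is handed in; nothing more can be done
None
```

The lever is home in the third slot (fore about 0.244, across about 0.184), pushed there only with shut fingertips at up to about 7 N; the unit and its neighbours look undisturbed, and I handed the job in at about 13 s.

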